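# Seat the filter drawer and hold the recessed lamp reset

## Robot

A 6-joint arm with a two-finger parallel gripper is mounted at the origin on the work surface. World frame = base frame: x ahead of the robot, y to its left, z up, the work surface at z = 0. Lengths are in m, angles in rad, forces in N, time in s.
With the tool pointing down it reaches from about 0.375 to 0.975 m from the base axis. Payload 3.8 kg.
Tool frame: the origin (TCP) lies between the finger pads; the fingertips stand 22 mm ahead of it and the grasp point (between the pads) lies 3 mm ahead of it (bot.finger_overhang is the distance from the TCP to the fingertips, in m); x points along the fingers, y is the direction in which the jaws open and shut, and the axes are right-handed (so a half turn about x gives the same grasp; the last joint's range is limited). The gripper opens to 85 mm and grips with 20 to 120 N. Pads are 22 mm wide; open, the fingers measure 114 mm over their backs; the gripper's body (76 mm by 85 mm) begins 54 mm behind the grasp point. The pads swing forward as they close: fully open they stand 13 mm farther back than shut.
Start: joints at [-1.245, 0.264, 1.604, -0, 1.274, -0.037], TCP at [0.24, -0.631, 0.253] pointing down, gripper open.
Joint ranges: [-2.63, 2.63], [-0.94, 2.18], [0.31, 2.57], [-1.31, 4.45], [0, 2.66], [-2.55, 2.55]. Speed limits (rad/s): [2.57, 2.57, 3.14, 3.14, 3.14, 3.14].

## Interface

Orientations are given as a rotation vector (axis times angle).
In Python, from workcell import bot gives the robot as it stands. The module is installed in compiled form; this text tells all that it offers.
- The arm moves only by the tool arm_command, never from a script. Its argument "series" is a list that holds one entry, the list of rows, each a list of 7 numbers: the turn, a rotation vector about the tool's x, y, z in rad, then the shift along the tool's x, y, z in cm, then the opening, from 0 (shut) to 1 (fully open). In form: [[[rx, ry, rz, x, y, z, grip], ...]]. A call has 1 to 10 rows; each row shifts and turns the pose as measured when the row begins, along the tool's axes as they then stand; what a row does not reach is not made up. A row lasts 1/10 s, in which the tool goes at most 50 mm and 8.59 degrees, less where a joint would pass 70% of its speed; a pose out of reach is approached as far as the arm can. A call is refused whole if a number of a shift passes 5 or a number of a turn 0.15, either way. A call with a gripper value outside its range is refused whole. The fingers move at their own pace and stop on an object; "newtons" is the grip in N (left out, the last holds). Time passes only in rows, so rows that do not move let the fingers close. It gives the time, the measured TCP pose, the force and the opening at its end, in the units of the state.
- bot.read_state(): the state, without advancing time (a new reading comes with each control period).
- bot.read_camera(name): name is "scene" or "top"; returns (picture, depth): 384x512x3 uint8, blue, green, red; 384x512 float32, m along the optical axis (not along the pixel's ray), 0 where there is no reading.
- bot.camera_info(name): a dict with "K" (3x3 intrinsics, pixels), "dist_coeffs" ([k1, k2, p1, p2, k3] as OpenCV has them; the pictures are not rectified), "extrinsics" (4x4, takes a point from camera to world coordinates). Camera axes: x right, y down, z forward; pixel columns grow to the right and rows downward; lengths in m; the calibration is good to about 2 mm. A picture is of the moment at which its call begins. camera_info takes no time and is no camera call.
- bot.finish_job(): hands the job in, once; it reports no verdict.
The state is a dict: "time": time; "q": joint angles; "joint_vel": joint speeds; "joint_torque": joint torques, N m; "tool_pos": TCP position; "tcp_rot": TCP orientation; "wrist_force": force on the tool from outside, world axes, zero at the start; "torque": the same for the moment, N m; "width": opening from 0.0 (shut) to 1.0 (fully open).
Only numpy, scipy, OpenCV 4.12 (cv2) and the standard library are available. Lean on these libraries where they do the work, as an engineer would, in place of code of your own. Each camera call takes 0.05 s, during which the arm holds its last target.

## Task

The microscope lamp unit has tripped because its filter drawer was left open: push the drawer fully home until it clicks in. Then take the thin stylus from the wooden rack, reach it down through the round hole in the top of the unit and press the recessed reset button right down; finish while still gripping the stylus and holding the button down. Leave the glassware, boxes and stands around it where they are.

Things in the scene. Friction and masses are not known exactly. Their poses are not given: they have to be found in the camera images.
- lamp_unit: cream box-shaped lamp unit fixed to the bench, 200 deep (x) x 160 wide (y) x 100 high, small black round cap 26 across and 12 high on its top near the back left (at x +70, y +50). Origin: centre of its underside on the bench; its front, with the drawer, faces its own -x; z up
- aperture (a point): centre of the round hole, 18 in diameter, in the unit's 6 thick top plate, level with the top surface (100 above the bench). The released button's top lies 48 straight below. While the drawer is 30 or more open, its metal blade closes off the hole 18 below the top surface; with the drawer home the way down is clear
- drawer (a joint): opening of the filter drawer in m: 0 = fully home, at its stop; it starts about 0.035 to 0.07 open. It is pushed along the unit's own +x. It slides with about 1.5 N; in the last 10 mm a sprung catch must be overcome (about 8 N in all); past it the push eases off until the stop, and the catch then holds it home
- drawer_lip (a point): middle of the front edge of the drawer's finger lip, the frontmost part of the drawer: a ledge 60 wide (y), 6 thick (z), this point at its mid-height, 87 above the bench. The lip stands 12 proud of the drawer's flat front panel (146 wide, from 50 to 94 above the bench). Moves with the drawer; axes as the unit's (push along +x)
- reset (a joint): how far the reset button is down, in m: 0 released, 0.006 fully down at its stop. Sprung: it starts to move at 1.5 N and is fully down at 5 N, and comes back up when released
- reset_top (a point): centre of the top of the round grey reset button, 18 across, recessed inside the unit directly under the aperture; moves down with it
- stylus: loose straight stylus, 150 long, 60 g, upright in the rack: a steel shaft 7 in diameter from the tip (z 0) to z 70, a collar 18 across from z 70 to 76, a round black handle 16 in diameter from z 76 to 150. Origin: the tip; z runs up the stylus to the handle's end. In the rack the collar rests on the rack's top, the tip is 10 above the bench
- stylus_tip (a point): the tip (lower end) of the stylus, the same point as its origin
- rack: wooden rack fixed to the bench, 56 (x) x 112 (y) x 80 high, with two vertical holes 9 in diameter at y -22 (the stylus stands in this one) and y +22 (empty). Origin: centre of its underside; z up. It stands left or right of the lamp unit
- slide_box: closed grey plastic microscope-slide box, 97 x 82 x 34 high, loose bystander. Origin: centre of its underside; z up
- beaker: glass beaker, 70 across, 90 high, loose bystander. Origin: centre of its underside; z up
- reagent_bottle: amber glass bottle with black cap, 60 across, 120 high, loose bystander. Origin: centre of its underside; z up
- petri_dish: shallow glass dish, 90 across, 15 high, loose bystander. Origin: centre of its underside; z up
- specimen_jar: glass jar with white lid, 60 across, 75 high, loose bystander. Origin: centre of its underside; z up
- mortar: white ceramic bowl, 90 across, 50 high, loose bystander. Origin: centre of its underside; z up
- pole_stand: blue round stand, 80 across, with a copper pole, 170 high, loose bystander. Origin: centre of its underside; z up
Not all that is in view belongs to the job. Of the things that look like the stylus, the smaller one is meant.

How it is judged:
By the outcome, as a careful person would: the job done as asked, in the order asked, and still so for the second after the job is handed in, while the arm keeps its last pose, push and grip.
It also fails if it takes over 53 s, if anything falls off the work surface, if the arm or the gripper's body presses on something with over 40 N, if the wrist force passes 120 N, or if a joint passes its speed limit or range.

## Working session

There is one attempt and no reset: what is moved stays moved. The work goes in short steps, Python scripts to look and compute and a tool call to move; the robot and the scene stay as the last step left them, time stands still between calls to the robot, and variables do not carry over. Pictures are saved under pics/ and viewed, and the job is handed in when it is done.

Besides the shell and the picture viewer there is one more tool, called after "Request:" in YAML: its name, and indented under it one key for each argument. arm_command: Moves the arm, as the interface text tells. Its arguments: {"type":"object","properties":{"series":{"type":"array"},"newtons":{"type":"number"}},"required":["series"]}

```bash
mkdir -p pics
python3 - <<'E'
from workcell import bot
import cv2,numpy as np
for n in("scene","top"):
    p,d=bot.read_camera(n); cv2.imwrite(f"pics/{n}0.png",p); np.save(f"{n}0.npy",d)
    i=bot.camera_info(n); print(n,np.round(i["K"],1).tolist(),i["dist_coeffs"],np.round(i["extrinsics"],3).tolist())
s=bot.read_state()
for k in s: print(k,np.round(s[k],4))
print(bot.finger_overhang)
E
```

```text
scene [[414.6, 0.0, 254.0], [0.0, 414.6, 192.6], [0.0, 0.0, 1.0]] [-0.0303252  0.         0.         0.         0.       ] [[0.373, 0.68, -0.631, 1.315], [0.928, -0.27, 0.257, -0.275], [0.004, -0.681, -0.732, 0.988], [0.0, 0.0, 0.0, 1.0]]
top [[373.6, 0.0, 251.9], [0.0, 373.6, 195.5], [0.0, 0.0, 1.0]] [-0.08522766  0.          0.          0.          0.        ] [[-0.002, -0.996, 0.095, 0.405], [-1.0, 0.002, -0.004, 0.026], [0.004, -0.095, -0.996, 1.377], [0.0, 0.0, 0.0, 1.0]]
time 0.1
q [-1.2449  0.2647  1.6052 -0.      1.2737 -0.0369]
joint_vel [ 0.0003 -0.0013 -0.0021 -0.0005 -0.     -0.0005]
joint_torque [ 5.00000e-04 -5.16706e+01 -3.68589e+01 -0.00000e+00  6.30000e-03
  0.00000e+00]
tool_pos [ 0.2393 -0.6305  0.2521]
tcp_rot [ 2.0241  0.3734 -2.0247]
wrist_force [ 0.7416  0.5361 -0.0551]
torque [-0.0011 -0.0246 -0.0063]
width 1.0024
0.022
```

View pics/scene0.png

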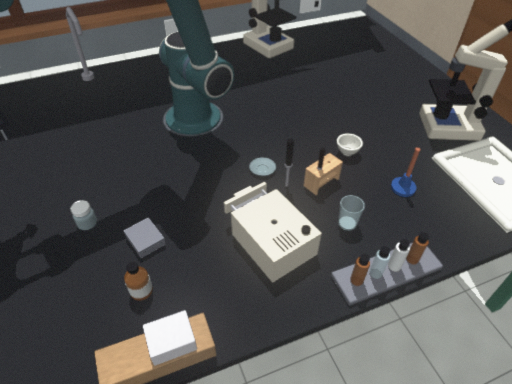

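View pics/top0.png

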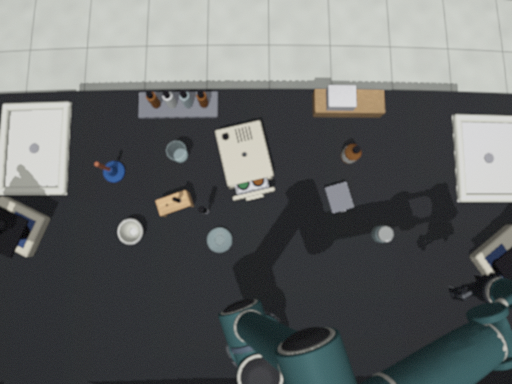

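```bash
cat > h.py <<'E'
import cv2,numpy as np
from workcell import bot
def world(n,uv,z=None,d=None):
    i=bot.camera_info(n);K=np.array(i["K"]);D=np.array(i["dist_coeffs"]);T=np.array(i["extrinsics"])
    uv=np.atleast_2d(np.array(uv,float))
    r=cv2.undistortPoints(uv[:,None],K,D)[:,0]; r=np.c_[r,np.ones(len(r))]
    w=r@T[:3,:3].T
    if d is not None: return T[:3,3]+w*np.asarray(d)[:,None]
    s=(np.broadcast_to(z,len(r))-T[2,3])/w[:,2]
    return T[:3,3]+w*s[:,None]
def cloud(n,dep):
    h,w=dep.shape; v,u=np.mgrid[:h,:w]
    return world(n,np.c_[u.ravel(),v.ravel()],d=dep.ravel()).reshape(h,w,3)
def proj(n,P):
    i=bot.camera_info(n);T=np.linalg.inv(np.array(i["extrinsics"]))
    return cv2.projectPoints(np.array(P,float).reshape(-1,3),cv2.Rodrigues(T[:3,:3])[0],T[:3,3],np.array(i["K"]),np.array(i["dist_coeffs"]))[0][:,0]
E
python3 - <<'E'
import cv2,numpy as np
s=cv2.imread("pics/scene0.png");t=cv2.imread("pics/top0.png")
a=cv2.resize(s[120:280,215:375],None,fx=4.5,fy=3.7,interpolation=cv2.INTER_CUBIC)
cv2.imwrite("pics/s_c.png",a)
cv2.imwrite("pics/t_c.png",cv2.resize(t[110:260,145:295],(600,600),interpolation=cv2.INTER_CUBIC))
E
```

```text
(no output)
```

View pics/s_c.png

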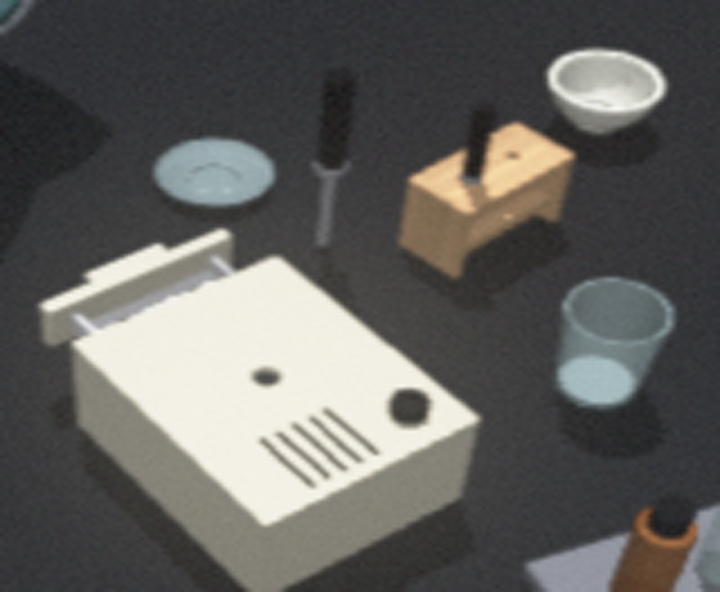

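View pics/t_c.png

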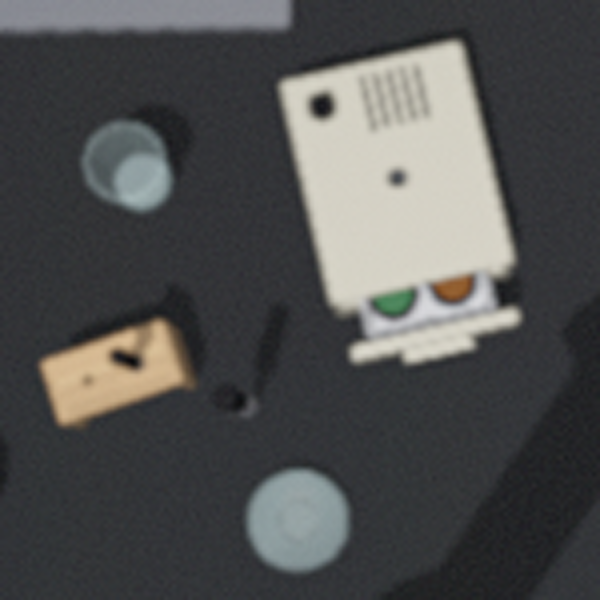

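Run:
```python
from h import *
for n in("top","scene"):
    im=cv2.imread(f"pics/{n}0.png").astype(int); C=cloud(n,np.load(f"{n}0.npy"))
    box=((C[...,0]>.35)&(C[...,0]<.8)&(C[...,1]>-.15)&(C[...,1]<.35))
    br=im.min(2)
    m=box&(abs(C[...,2]-.1)<.006)&(br>90)
    m=cv2.morphologyEx(m.astype(np.uint8),cv2.MORPH_OPEN,np.ones((3,3)))
    k,l,st,ct=cv2.connectedComponentsWithStats(m); j=1+st[1:,4].argmax()
    cs,_=cv2.findContours((l==j).astype(np.uint8),cv2.RETR_EXTERNAL,cv2.CHAIN_APPROX_NONE)
    c=max(cs,key=len)[:,0]; P=world(n,c,z=.1)[:,:2].astype(np.float32)
    r=cv2.minAreaRect(P*1000); print(n,"unit",r, cv2.boxPoints(r).round(1).tolist(), C[l==j][:,2].mean())
    # rack top z .08, wood color
    wood=(im[...,2]-im[...,0]>40)
    m=(box&(abs(C[...,2]-.08)<.008)&wood).astype(np.uint8)
    k,l,st,ct=cv2.connectedComponentsWithStats(m); j=1+st[1:,4].argmax()
    cs,_=cv2.findContours((l==j).astype(np.uint8),cv2.RETR_EXTERNAL,cv2.CHAIN_APPROX_NONE)
    P=world(n,max(cs,key=len)[:,0],z=.08)[:,:2].astype(np.float32)
    r=cv2.minAreaRect(P*1000); print("rack",r,C[l==j][:,2].mean())
# hole/cap by dark centroid
t=cv2.imread("pics/top0.png").min(2);s=cv2.imread("pics/scene0.png").min(2)
def cen(g,u0,v0,r,th):
    v,u=np.mgrid[v0-r:v0+r+1,u0-r:u0+r+1]; w=np.clip(th-g[v,u].astype(float),0,None); return ((u*w).sum()/w.sum(),(v*w).sum()/w.sum())
print("hole top",world("top",cen(t,244,154,4,150),z=.1)," cap top",world("top",cen(t,225,136,6,150),z=.112))
print("hole scene",world("scene",cen(s,274,222,5,150),z=.1)," cap",world("scene",cen(s,306,230,6,120),z=.109))
for n,uv in(("top",(176,199)),("top",(167,205)),("scene",(329,162))): print(n,uv,world(n,uv,z=.08))
```

```text
top unit ((676.574462890625, 51.0721435546875), (201.56546020507812, 159.85592651367188), 13.182633399963379) [[560.2000122070312, 105.9000015258789], [596.7000122070312, -49.70000076293945], [792.9000244140625, -3.799999952316284], [756.5, 151.89999389648438]] 0.10042320753734969
rack ((504.0514221191406, 296.5609436035156), (56.8149528503418, 113.84618377685547), 18.416471481323242) 0.08022755552067995
scene unit ((676.326904296875, 48.72277069091797), (203.65333557128906, 164.28622436523438), 13.272578239440918) [[558.4000244140625, 105.30000305175781], [596.0999755859375, -54.599998474121094], [794.2999877929688, -7.800000190734863], [756.5999755859375, 152.0]] 0.1004982990837177
rack ((505.0234069824219, 294.2875671386719), (63.80850601196289, 120.23204803466797), 18.400470733642578) 0.0803995690725308
hole top [[0.67074382 0.04885139 0.1       ]]  cap top [[0.73200847 0.11362971 0.112     ]]
hole scene [[0.67039173 0.04712805 0.1       ]]  cap [[0.73392408 0.11193107 0.109     ]]
top (176, 199) [[0.51623423 0.28624002 0.08      ]]
top (167, 205) [[0.49525324 0.31753356 0.08      ]]
scene (329, 162) [[0.49623287 0.31922483 0.08      ]]
```

Run:
```python
from h import *
T=cloud("top",np.load("top0.npy"));S=cloud("scene",np.load("scene0.npy"))
c=np.array([.6765,.050]);a=np.radians(13.2);R=np.array([[np.cos(a),-np.sin(a)],[np.sin(a),np.cos(a)]])
for n,C in(("top",T),("scene",S)):
    box=(C[...,2]>.02)&(C[...,0]>.35)&(C[...,0]<.85)&(C[...,1]>-.2)&(C[...,1]<.5)
    L=(C[...,:2]-c)@R
    m=box&(L[...,0]<-104)if 0 else box&(L[...,0]<-.104)&(L[...,0]>-.25)&(abs(L[...,1])<.1)
    P=np.c_[L[m],C[m][:,2]]
    lip=P[(abs(P[:,1])<.02)&(P[:,2]>.075)]
    print(n,"drawer local min/max",P.min(0),P.max(0),"lip x pct",np.percentile(lip[:,0],[0,2,10,50]))
    q=P[(P[:,2]>.08)]; 
    for y in np.arange(-.08,.08,.01):
        s=q[(q[:,1]>y)&(q[:,1]<y+.01)]
        if len(s): print("%.3f n%d minx %.4f z %.4f"%(y,len(s),s[:,0].min(),np.median(s[:,2])))
    # objects above table
    m=((C[...,2]>.008)&(C[...,0]>.3)&(C[...,0]<.95)&(C[...,1]>-.35)&(C[...,1]<.6)).astype(np.uint8)
    k,l,st,ct=cv2.connectedComponentsWithStats(m)
    for j in range(1,k):
        if st[j,4]>12:
            p=C[l==j]; print(j,st[j],"min",p.min(0).round(3),"max",p.max(0).round(3))
print("big base",world("scene",(286.5,186),z=0),world("top",(207,212),z=0))
```

```text
top drawer local min/max [-0.16270351 -0.0709285   0.05053803] [-0.10407312  0.07234285  0.10056232] lip x pct [-0.16270351 -0.16263289 -0.16047072 -0.15048495]
-0.080 n2 minx -0.1471 z 0.0936
-0.070 n11 minx -0.1501 z 0.0932
-0.060 n21 minx -0.1510 z 0.0901
-0.050 n9 minx -0.1510 z 0.0942
-0.040 n11 minx -0.1501 z 0.0926
-0.030 n19 minx -0.1618 z 0.0928
-0.020 n21 minx -0.1627 z 0.0932
-0.010 n21 minx -0.1626 z 0.0932
-0.000 n20 minx -0.1619 z 0.0915
0.010 n20 minx -0.1627 z 0.0912
0.020 n21 minx -0.1627 z 0.0941
0.030 n12 minx -0.1513 z 0.0922
0.040 n11 minx -0.1513 z 0.0919
0.050 n18 minx -0.1502 z 0.0897
0.060 n12 minx -0.1511 z 0.0926
0.070 n3 minx -0.1488 z 0.0922
168 [ 312   85   45   33 1279] min [ 0.405 -0.35   0.008] max [0.924 0.026 1.377]
184 [ 138   90   81   29 2108] min [0.405 0.026 0.008] max [0.935 0.451 1.377]
258 [ 216  121   58   80 3242] min [ 0.405 -0.052  0.012] max [0.79  0.146 1.377]
309 [166 140  22  23 282] min [0.405 0.026 0.008] max [0.723 0.323 1.377]
325 [341 144  19  19 271] min [ 0.656 -0.35   0.008] max [ 0.713 -0.31   0.126]
371 [ 95 161  30  21 392
[... 1336 characters left out ...]
 45 934] min [0.454 0.235 0.008] max [0.547 0.359 0.163]
7 [250 158  26  17 255] min [0.328 0.097 0.008] max [0.419 0.184 0.021]
10 [ 224  182   97   99 5531] min [ 0.511 -0.055  0.008] max [0.791 0.149 0.118]
11 [338 195  26  35 685] min [0.65  0.252 0.008] max [0.722 0.322 0.094]
12 [124 218  41  39 938] min [ 0.467 -0.347  0.008] max [ 0.585 -0.244  0.04 ]
13 [ 331  232  112   73 3898] min [0.829 0.148 0.008] max [0.931 0.449 0.134]
14 [128 262  25  38 544] min [ 0.665 -0.35   0.008] max [ 0.717 -0.311  0.123]
15 [ 143  311   74   66 3230] min [ 0.835 -0.35   0.008] max [ 0.926 -0.209  0.115]
big base [[ 4.75030166e-01  1.83566547e-01 -1.11022302e-16]] [[0.47477165 0.18654996 0.        ]]
```

```bash
cat >> h.py <<'E'
from scipy.spatial.transform import Rotation as Ro
def togo(pos,jaw_deg):
    """remaining shift in tool axes (cm) & turn (rad): tool x down, jaw (y) at world heading jaw_deg"""
    s=bot.read_state(); A=Ro.from_rotvec(s["tcp_rot"]).as_matrix()
    best=None
    for f in(0,180):
        j=np.radians(jaw_deg+f);y=np.array([np.cos(j),np.sin(j),0]);x=np.array([0,0,-1.]);B=np.c_[x,y,np.cross(x,y)]
        t=Ro.from_matrix(A.T@B).as_rotvec()
        if best is None or np.linalg.norm(t)<np.linalg.norm(best): best=t
    d=A.T@(np.array(pos)-s["tool_pos"])*100
    print("t%.2f pos"%s["time"],s["tool_pos"].round(4),"F",np.round(s["wrist_force"],2),"w",round(float(s["width"]),3),"q",np.round(s["q"],2))
    print("jaw heading",np.degrees(np.arctan2(A[1,1],A[0,1])).round(2),"tilt",np.degrees(np.arccos(-A[2,0])).round(2))
    print("TURN",best.round(3),"SHIFT cm",d.round(2)); print("z axis world",A[:,2].round(3))
E
python3 -c "
from h import *
togo((.472,.002,.2),103.2)"
```

```text
t0.10 pos [ 0.2393 -0.6305  0.2521] F [ 0.74  0.54 -0.06] w 1.002 q [-1.24  0.26  1.61 -0.    1.27 -0.04]
jaw heading -69.21 tilt 0.12
TURN [0.132 0.    0.002] SHIFT cm [  5.32 -50.86 -44.2 ]
z axis world [-0.935 -0.355 -0.   ]
```

Request:
arm_command:
  series:
    - [[0.066,0,0,0,-3.6,-3.1,0],[0.066,0,0,0,-3.6,-3.1,0],[0,0,0,0,-3.6,-3.1,0],[0,0,0,0,-3.6,-3.1,0],[0,0,0,0,-3.6,-3.1,0],[0,0,0,0,-3.6,-3.1,0],[0,0,0,0,-3.6,-3.1,0],[0,0,0,0,-3.6,-3.1,0],[0,0,0,0,-3.6,-3.1,0],[0,0,0,0,-3.6,-3.1,0]]
  newtons: 60

```text
time: 1.1
tool_pos: [0.4546, -0.1949, 0.2463]
tcp_rot: [2.108, 0.234, -2.117]
wrist_force: [0.8, -0.4, 0.2]
width: -0.003
```

```bash
python3 -c "
from h import *
togo((.472,.002,.2),103.2)"
```

```text
t1.10 pos [ 0.4546 -0.1949  0.2463] F [ 0.81 -0.45  0.23] w -0.003 q [-0.46 -0.07  1.98  0.    1.24  0.9 ]
jaw heading -77.8 tilt 0.52
TURN [-0.017  0.003  0.008] SHIFT cm [  4.76 -18.84  -5.87]
z axis world [-0.977 -0.211  0.003]
```

Request:
arm_command:
  series:
    - [[0,0,0,0,-3.7,-1.2,0],[-0.017,0.003,0.008,0,-3.7,-1.2,0],[0,0,0,0,-3.7,-1.2,0],[0,0,0,0,-3.7,-1.2,0],[0,0,0,0,-3.7,-1.0,0],[0,0,0,2.5,0,0,0],[0,0,0,2.5,0,0,0],[0,0,0,0,0,0,0]]

```text
time: 1.9
tool_pos: [0.4702, 0.0142, 0.1944]
tcp_rot: [2.095, 0.257, -2.093]
wrist_force: [-0.6, -0.2, -0.1]
width: 0.002
```

Run:
```python
from h import *
togo((.472,.002,.094),103.2)
p,d=bot.read_camera("scene"); cv2.imwrite("pics/s1.png",cv2.resize(p[100:290,180:400],None,fx=3,fy=3,interpolation=cv2.INTER_CUBIC))
```

```text
t1.90 pos [0.4702 0.0142 0.1944] F [-0.64 -0.24 -0.07] w 0.002 q [-0.02 -0.08  2.09  0.    1.13  1.3 ]
jaw heading -76.16 tilt 0.16
TURN [ 0.011 -0.001  0.003] SHIFT cm [10.04  1.25  0.13]
z axis world [-0.971 -0.239 -0.001]
```

View pics/s1.png

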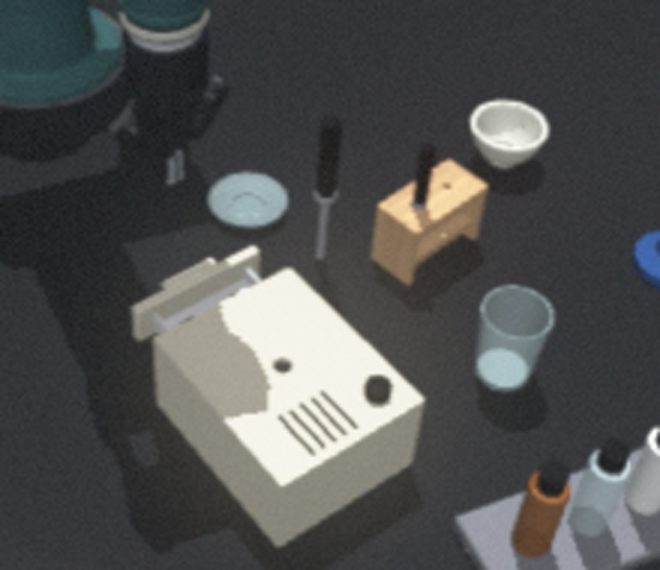

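The crop shows the shut fingers at (175,168) hovering in front of the open drawer's lip (~(190,275)). The target stylus is in the rack at (424,175), and the larger lookalike stands at (326,190). I'll descend now.

Request:
arm_command:
  series:
    - [[0.011,0,0,3.3,0.6,0,0],[0,0,0,3.3,0.6,0,0],[0,0,0,3.2,0,0,0],[0,0,0,0,0,0,0],[0,0,0,0,0,0,0]]

```text
time: 2.45
tool_pos: [0.4811, 0.0, 0.1038]
tcp_rot: [2.117, 0.239, -2.085]
wrist_force: [-0.8, 0.4, 0.5]
width: 0.002
```

```bash
cat >> h.py <<'E'
def drawer_local():
    s=bot.read_state();a=np.radians(13.2);R=np.array([[np.cos(a),-np.sin(a)],[np.sin(a),np.cos(a)]])
    print("TCP in unit frame",((s["tool_pos"][:2]-[.6765,.05])@R).round(4))
E
python3 -c "
from h import *
togo((.472,.002,.092),103.2);drawer_local()"
```

```text
t2.45 pos [0.4811 0.     0.1038] F [-0.82  0.42  0.49] w 0.002 q [-0.05  0.04  2.16  0.    0.93  1.29]
jaw heading -77.0 tilt 0.87
TURN [-0.004 -0.015 -0.002] SHIFT cm [ 1.16 -0.4   0.86]
z axis world [-0.974 -0.225 -0.015]
TCP in unit frame [-0.2017 -0.004 ]
```

Request:
arm_command:
  series:
    - [[0,-0.015,0,1.1,-0.4,0,0],[0,0,0,0,0,0,0],[0,0,0,0,0,-1.2,0],[0,0,0,0,0,-1.0,0],[0,0,0,0,0,0,0]]

```text
time: 2.95
tool_pos: [0.5088, 0.0093, 0.0992]
tcp_rot: [2.111, 0.235, -2.089]
wrist_force: [0.6, 0.4, -0.1]
width: -0.005
```

```bash
python3 -c "
from h import *
togo((.472,.002,.092),103.2);drawer_local()"
```

```text
t2.95 pos [0.5088 0.0093 0.0992] F [ 0.62  0.41 -0.12] w -0.005 q [-0.03  0.1   2.11 -0.    0.93  1.32]
jaw heading -77.03 tilt 0.62
TURN [-0.004 -0.01  -0.005] SHIFT cm [ 0.68 -0.12  3.76]
z axis world [-0.974 -0.224 -0.01 ]
TCP in unit frame [-0.1726 -0.0013]
```

Request:
arm_command:
  series:
    - [[0,-0.01,0,0.7,0,0.2,0],[0,0,0,0,0,0,0],[0,0,0,0,0,-0.8,0],[0,0,0,0,0,-0.5,0],[0,0,0,0,0,-0.5,0],[0,0,0,0,0,-0.5,0]]

```text
time: 3.55
tool_pos: [0.5297, 0.0144, 0.0912]
tcp_rot: [2.096, 0.234, -2.103]
wrist_force: [-2.3, 0.7, 0.4]
width: -0.002
```

```bash
python3 -c "
from h import *
togo((.472,.002,.092),103.2);drawer_local()"
```

```text
t3.55 pos [0.5297 0.0144 0.0912] F [-2.34  0.73  0.44] w -0.002 q [-0.02  0.15  2.06 -0.01  0.93  1.33]
jaw heading -77.01 tilt 0.33
TURN [-0.004  0.004 -0.004] SHIFT cm [-0.05 -0.09  5.9 ]
z axis world [-0.974 -0.225  0.004]
TCP in unit frame [-0.1511 -0.0011]
```

Contact, sliding with about 2 N. I'll keep pushing.

Request:
arm_command:
  series:
    - [[0,0,0,0,0,-0.5,0],[0,0,0,0,0,-0.4,0],[0,0,0,0,0,-0.3,0]]

```text
time: 3.85
tool_pos: [0.5403, 0.017, 0.0909]
tcp_rot: [2.089, 0.234, -2.109]
wrist_force: [-2.9, -0.3, 2.4]
width: 0.003
```

```bash
python3 -c "
from h import *
togo((.472,.002,.092),103.2);drawer_local()"
```

```text
t3.85 pos [0.5403 0.017  0.0909] F [-2.9  -0.26  2.43] w 0.003 q [-0.01  0.18  2.03 -0.01  0.94  1.34]
jaw heading -76.98 tilt 0.61
TURN [-0.003  0.01  -0.004] SHIFT cm [-0.04 -0.08  7.  ]
z axis world [-0.974 -0.225  0.01 ]
TCP in unit frame [-0.1401 -0.0011]
```

Request:
arm_command:
  series:
    - [[0,0.01,0,0,0,-0.4,0],[0,0,0,0,0,-0.4,0]]

```text
time: 4.05
tool_pos: [0.5443, 0.0181, 0.0901]
tcp_rot: [2.089, 0.236, -2.109]
wrist_force: [-21.0, -5.8, 15.9]
width: -0.002
```

```bash
python3 -c "
from h import *
togo((.472,.002,.092),103.2);drawer_local()"
```

```text
t4.05 pos [0.5443 0.0181 0.0901] F [-20.99  -5.76  15.93] w -0.002 q [-0.01  0.18  2.03 -0.01  0.94  1.34]
jaw heading -76.93 tilt 0.61
TURN [-0.002  0.01  -0.003] SHIFT cm [-0.12 -0.07  7.4 ]
z axis world [-0.974 -0.226  0.01 ]
TCP in unit frame [-0.1361 -0.0009]
```

Request:
arm_command:
  series:
    - [[0,0,0,0,0,-0.2,0],[0,0,0,0,0,0,0]]

```text
time: 4.25
tool_pos: [0.5439, 0.018, 0.0896]
tcp_rot: [2.083, 0.236, -2.115]
wrist_force: [-0.6, -0.8, -0.0]
width: 0.001
```

Run:
```python
from h import *
togo((.472,.002,.092),103.2);drawer_local()
p,d=bot.read_camera("scene"); cv2.imwrite("pics/s2.png",cv2.resize(p[160:290,200:340],None,fx=5,fy=4.5,interpolation=cv2.INTER_CUBIC))
p,d=bot.read_camera("top"); cv2.imwrite("pics/t2.png",cv2.resize(p[110:230,185:305],None,fx=5,fy=5,interpolation=cv2.INTER_CUBIC))
```

```text
t4.25 pos [0.5439 0.018  0.0896] F [-0.58 -0.8  -0.04] w 0.001 q [-0.01  0.19  2.02 -0.01  0.94  1.34]
jaw heading -76.92 tilt 0.9
TURN [-0.002  0.016 -0.003] SHIFT cm [-0.12 -0.07  7.37]
z axis world [-0.974 -0.226  0.016]
TCP in unit frame [-0.1364 -0.0009]
```

View pics/s2.png

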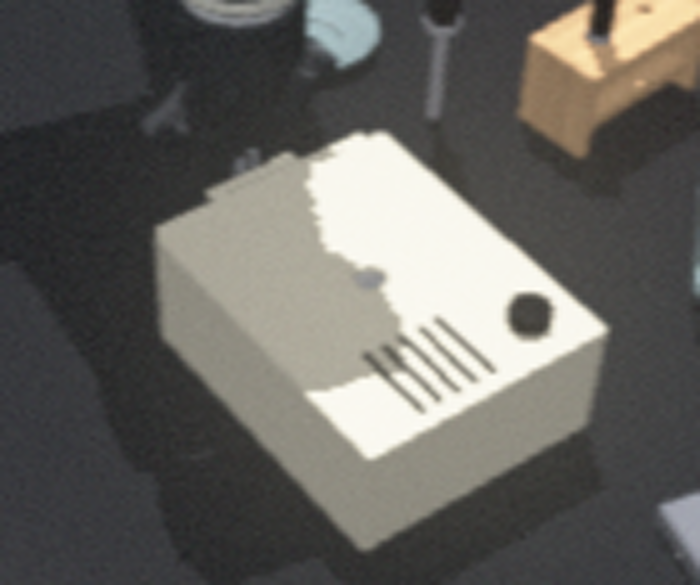

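View pics/t2.png

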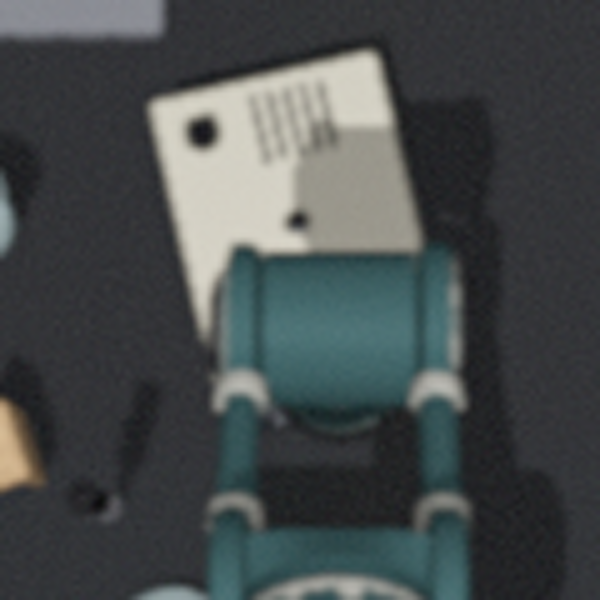

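The pictures show the drawer flush with the front: only the lip is proud, at scene-crop (255,175). The hole at (370,278) is no longer blocked by the blade. One firmer push will confirm the stop.

Request:
arm_command:
  series:
    - [[0,0.015,0,0,0,-0.4,0],[0,0,0,0,0,-0.6,0]]

```text
time: 4.55
tool_pos: [0.5442, 0.0184, 0.0881]
tcp_rot: [2.074, 0.238, -2.121]
wrist_force: [-22.6, -7.3, 17.8]
width: -0.001
```

```bash
python3 -c "
from h import *
togo((.472,.002,.092),103.2);drawer_local()"
```

```text
t4.55 pos [0.5442 0.0184 0.0881] F [-22.59  -7.32  17.75] w -0.001 q [-0.01  0.19  2.02 -0.01  0.95  1.34]
jaw heading -76.82 tilt 1.28
TURN [-0.     0.022 -0.001] SHIFT cm [-0.22 -0.05  7.41]
z axis world [-0.973 -0.228  0.022]
TCP in unit frame [-0.136  -0.0006]
```

Request:
arm_command:
  series:
    - [[0,0.02,0,0,0,2.0,0],[0,0,0,0,0,2.0,0],[0,0,0,-3.5,0,0,0],[0,0,0,-4.5,0,0,0],[-0.15,0,0,-4.5,0,0,0],[-0.15,0,0,-4.5,0,0,1],[-0.15,0,0,-1,0,0,1],[-0.15,0,0,0,0,0,1],[-0.15,0,0,0,0,0,1],[-0.15,0,0,0,0,0,1]]

```text
time: 5.55
tool_pos: [0.512, 0.0106, 0.2794]
tcp_rot: [1.538, 0.958, -1.501]
wrist_force: [0.3, -0.2, 0.4]
width: 0.843
```

Run:
```python
from h import *
togo((.511,.275,.27),-22)
p,d=bot.read_camera("scene"); cv2.imwrite("pics/s3f.png",p);np.save("s3.npy",d); cv2.imwrite("pics/s3.png",cv2.resize(p[120:290,200:380],None,fx=4,fy=3.5,interpolation=cv2.INTER_CUBIC))
C=cloud("scene",d);c=np.array([.6765,.050]);a=np.radians(13.2);R=np.array([[np.cos(a),-np.sin(a)],[np.sin(a),np.cos(a)]])
L=(C[...,:2]-c)@R
m=(L[...,0]<-.09)&(L[...,0]>-.2)&(abs(L[...,1])<.09)&(C[...,2]>.08)&(C[...,2]<.11);q=np.c_[L[m],C[m][:,2]]
for y in np.arange(-.08,.08,.02):
    s=q[(q[:,1]>y)&(q[:,1]<y+.02)]; print("%.2f %d %.4f"%(y,len(s),s[:,0].min()))
```

```text
t5.55 pos [0.512  0.0106 0.2794] F [ 0.28 -0.24  0.39] w 0.843 q [-0.03 -0.08  1.93  0.    1.27  0.41]
jaw heading -24.98 tilt 1.36
TURN [-0.052 -0.011 -0.021] SHIFT cm [  0.97 -11.27 -23.92]
z axis world [-0.422 -0.906 -0.011]
-0.08 35 -0.1120
-0.06 35 -0.1139
-0.04 46 -0.1246
-0.02 49 -0.1259
0.00 51 -0.1257
0.02 39 -0.1242
0.04 32 -0.1141
0.06 27 -0.1145
```

View pics/s3.png

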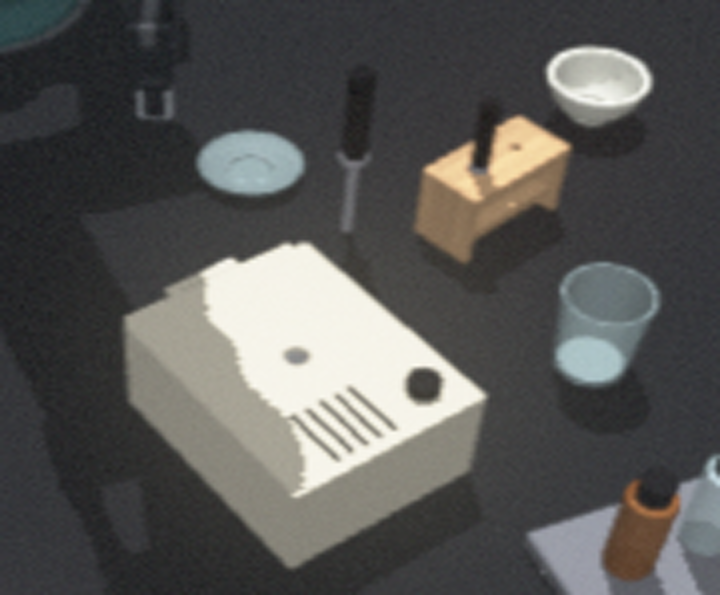

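The drawer stays home after backing off: the lip is at -0.1255, 37 mm in from before, with the panel flush. Next I'll pin down the stylus axis and the hole.

Run:
```python
from h import *
p,dt=bot.read_camera("top"); cv2.imwrite("pics/t3f.png",p);np.save("t3.npy",dt)
ims=cv2.imread("pics/s3f.png")
for n,d,im in(("scene",np.load("s3.npy"),ims),("top",dt,p),("top0",np.load("top0.npy"),cv2.imread("pics/top0.png"))):
    nn=n[:5] if n=="scene" else "top"
    C=cloud(nn,d); m=(C[...,2]>.09)&(C[...,2]<.175)&(np.hypot(C[...,0]-.511,C[...,1]-.275)<.025)
    q=C[m]; print(n,len(q),q.mean(0).round(4),q.min(0).round(4),q.max(0).round(4))
    g=im.min(2)
    u0,v0=np.round(proj(nn,[.6705,.048,.1])[0]).astype(int)
    print(n,"hole px",u0,v0); print(g[v0-6:v0+7,u0-8:u0+9] if n!="top0" else "")
# dark-handle contour px in scene: compare w/ projected axis
for n in("scene","top"):
    print(n,proj(n,[[.511,.275,z] for z in(.086,.12,.16)]).round(1).tolist())
cv2.imwrite("pics/s4.png",cv2.resize(ims[135:200,295:355],None,fx=8,fy=8,interpolation=cv2.INTER_CUBIC))
cv2.imwrite("pics/t4.png",cv2.resize(p[180:220,150:210],None,fx=10,fy=10,interpolation=cv2.INTER_CUBIC))
```

```text
scene 101 [0.5128 0.2726 0.13  ] [0.5026 0.2663 0.0901] [0.5207 0.2829 0.1636]
scene hole px 274 222
[[234 233 233 234 234 234 235 234 234 235 235 234 233 234 234 232 233]
 [233 233 234 237 234 234 233 233 234 233 235 234 234 233 234 234 233]
 [233 234 235 233 233 233 232 229 227 229 234 234 235 234 235 233 234]
 [234 235 234 234 232 221 195 175 175 190 217 229 233 234 233 234 234]
 [234 234 235 232 218 177 154 149 147 149 169 212 233 235 234 235 234]
 [234 234 234 233 211 164 150 144 143 139 145 189 227 234 235 234 234]
 [234 233 233 233 220 179 148 141 139 140 155 199 230 233 234 235 234]
 [234 234 235 233 231 214 169 150 148 158 183 222 232 235 234 235 235]
 [235 235 234 234 234 230 223 206 201 212 229 231 233 233 234 234 236]
 [235 234 235 234 233 235 233 232 231 232 234 234 234 234 233 235 234]
 [234 235 235 234 234 233 235 232 234 234 234 234 234 234 235 236 235]
 [236 235 235 234 233 233 234 233 234 235 235 233 234 236 235 234 234]
 [235 235 235 235 233 234 235 234 234 235 235 236 234 234 234 235 233]]
top 38 [0.5096 0.2736 0.1407] [0.503  0.2683 0.0957] [0.5164 0.2837 0.1646]
[... 451 characters left out ...]
7 197 197 197 192 168 118  66  45  76 130 174 194 197 196 198 197]
 [197 196 197 197 193 173 136 104  94 115 153 181 195 197 197 195 197]
 [197 196 197 197 196 189 172 155 151 159 179 191 197 196 196 198 197]
 [197 197 196 197 197 197 192 187 188 189 194 196 198 198 197 198 198]
 [197 197 197 197 197 196 197 198 198 197 198 197 198 197 197 197 198]
 [197 197 198 198 197 197 198 197 197 197 198 197 198 197 197 198 198]
 [187 188 193 197 198 197 196 197 198 198 198 198 199 199 197 197 199]]
top0 37 [0.5096 0.2734 0.1403] [0.5031 0.2685 0.0904] [0.5163 0.2842 0.165 ]
top0 hole px 244 154

scene [[319.2, 167.1], [320.5, 159.1], [322.1, 149.3]]
top [[178.8, 200.3], [176.9, 199.5], [174.5, 198.5]]
```

View pics/s4.png

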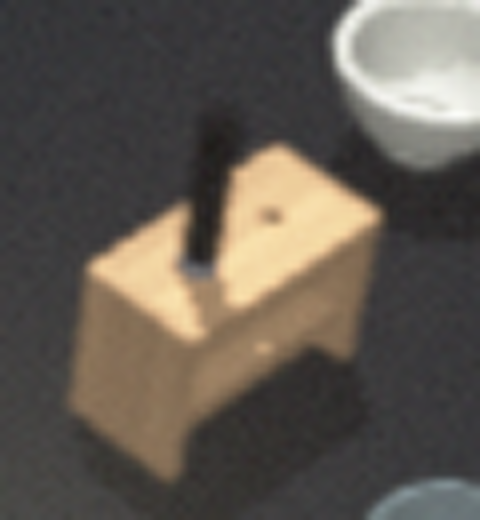

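View pics/t4.png

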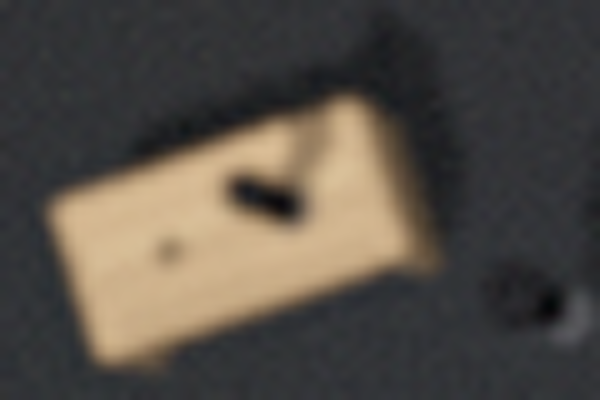

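Request:
arm_command:
  series:
    - [[-0.05,-0.01,-0.02,0,-2,-4,1],[0,0,0,0,-2,-4,1],[0,0,0,0,-2,-4,1],[0,0,0,0,-2,-4,1],[0,0,0,0,-2,-4,1],[0,0,0,0,-0.5,-2,1],[0,0,0,0,0,0,1]]

```text
time: 6.35
tool_pos: [0.5073, 0.2632, 0.2789]
tcp_rot: [1.524, 0.975, -1.505]
wrist_force: [-0.5, 0.5, 0.7]
width: 1.001
```

Run:
```python
from h import *
togo((.511,.2745,.27),-22)
```

```text
t6.35 pos [0.5073 0.2632 0.2789] F [-0.51  0.5   0.68] w 1.001 q [ 0.44  0.05  1.81 -0.    1.28  0.86]
jaw heading -24.34 tilt 0.62
TURN [-0.041 -0.008 -0.008] SHIFT cm [ 0.9  -0.14 -1.18]
z axis world [-0.412 -0.911 -0.008]
```

Request:
arm_command:
  series:
    - [[-0.04,-0.008,-0.008,0,-0.1,-1.1,1],[0,0,0,0,0,0,1],[0,0,0,3,0,0,1],[0,0,0,2,0,0,1],[0,0,0,0,0,0,1]]

```text
time: 6.85
tool_pos: [0.5134, 0.2717, 0.2287]
tcp_rot: [1.491, 0.997, -1.489]
wrist_force: [-0.2, 0.1, -0.2]
width: 0.997
```

Run:
```python
from h import *
togo((.511,.2745,.128),-22)
p,d=bot.read_camera("scene"); cv2.imwrite("pics/s5.png",cv2.resize(p[90:210,260:380],None,fx=5,fy=5,interpolation=cv2.INTER_CUBIC))
```

```text
t6.85 pos [0.5134 0.2717 0.2287] F [-0.16  0.14 -0.18] w 0.997 q [ 0.44  0.1   1.84 -0.    1.2   0.84]
jaw heading -22.35 tilt 0.13
TURN [-0.006 -0.    -0.002] SHIFT cm [10.07 -0.35 -0.17]
z axis world [-0.38  -0.925 -0.   ]
```

View pics/s5.png

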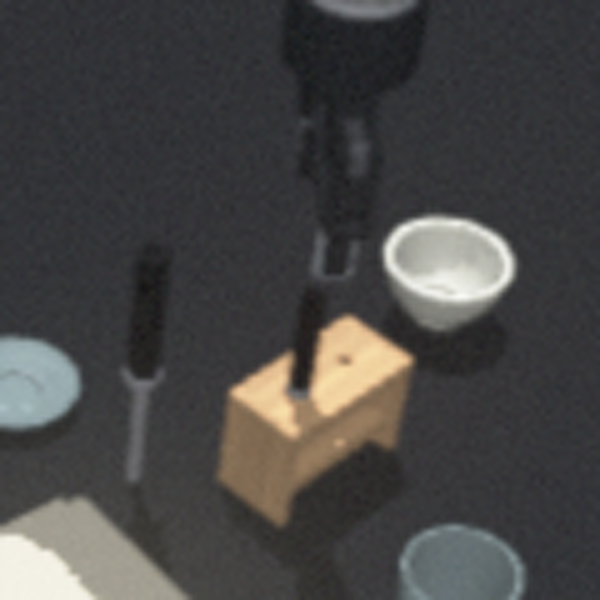

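The open fingers at (335,255) are above the stylus handle, whose top is at (318,290). They're a few mm off along the jaw, as the numbers also say. I'll correct that and descend.

Request:
arm_command:
  series:
    - [[0,0,0,0.5,-0.35,-0.15,1],[0,0,0,3,0,0,1],[0,0,0,3,0,0,1],[0,0,0,2,0,0,1],[0,0,0,0,0,0,1],[0,0,0,0,0,0,1]]

```text
time: 7.5
tool_pos: [0.5172, 0.2751, 0.1514]
tcp_rot: [1.509, 0.991, -1.478]
wrist_force: [0.7, 0.2, 0.4]
width: 1.0
```

Run:
```python
from h import *
togo((.511,.2745,.128),-22)
p,d=bot.read_camera("scene"); cv2.imwrite("pics/s6.png",cv2.resize(p[90:210,260:380],None,fx=5,fy=5,interpolation=cv2.INTER_CUBIC))
```

```text
t7.50 pos [0.5172 0.2751 0.1514] F [0.65 0.21 0.38] w 1.0 q [ 0.45  0.17  1.91 -0.    1.04  0.84]
jaw heading -22.69 tilt 1.01
TURN [-0.012 -0.012 -0.013] SHIFT cm [ 2.33 -0.58  0.32]
z axis world [-0.386 -0.923 -0.012]
```

View pics/s6.png

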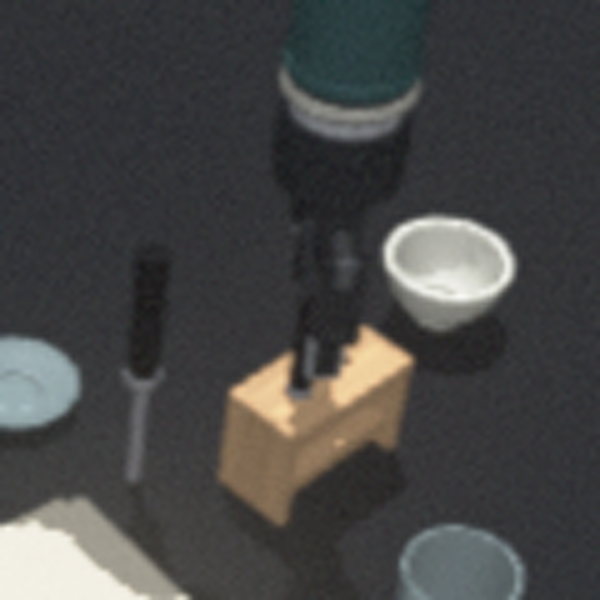

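The fingers straddle the handle, with a finger at (320,355) beside it, and there's no contact force. I'll trim and go down the last 2 cm.

Request:
arm_command:
  series:
    - [[-0.012,-0.012,-0.013,0.4,-0.6,0.3,1],[0,0,0,1.0,0,0,1],[0,0,0,0.6,0,0,1],[0,0,0,0,0,0,1],[0,0,0,0,0,0,1]]

```text
time: 8.05
tool_pos: [0.5125, 0.276, 0.1346]
tcp_rot: [1.491, 1.003, -1.48]
wrist_force: [1.3, 0.1, -0.4]
width: 0.997
```

Run:
```python
from h import *
togo((.511,.2745,.128),-22)
```

```text
t8.05 pos [0.5125 0.276  0.1346] F [ 1.32  0.08 -0.4 ] w 0.997 q [0.45 0.19 1.93 0.   1.02 0.83]
jaw heading -21.94 tilt 0.35
TURN [ 0.001 -0.005 -0.004] SHIFT cm [ 0.66 -0.09  0.2 ]
z axis world [-0.374 -0.928 -0.005]
```

Request:
arm_command:
  series:
    - [[0,-0.005,-0.004,0.4,-0.1,0.2,1],[0,0,0,0,0,0,1],[0,0,0,0,0,0,0.5],[0,0,0,0,0,0,0],[0,0,0,0,0,0,0],[0,0,0,0,0,0,0],[0,0,0,0,0,0,0],[0,0,0,0,0,0,0],[0,0,0,0,0,0,0]]
  newtons: 70

```text
time: 8.95
tool_pos: [0.5111, 0.2745, 0.1307]
tcp_rot: [1.485, 1.003, -1.486]
wrist_force: [0.4, 0.6, -0.7]
width: 0.17
```

Run:
```python
from h import *
togo((.511,.2745,.128),-22)
```

```text
t8.95 pos [0.5111 0.2745 0.1307] F [ 0.44  0.59 -0.67] w 0.17 q [ 0.45  0.19  1.93 -0.    1.02  0.83]
jaw heading -21.94 tilt 0.01
TURN [0.001 0.    0.   ] SHIFT cm [ 0.27 -0.01  0.  ]
z axis world [-0.374 -0.928  0.   ]
```

Request:
arm_command:
  series:
    - [[0,0,0,-1,0,0,0],[0,0,0,-1,0,0,0],[0,0,0,0,0,0,0]]

```text
time: 9.25
tool_pos: [0.5109, 0.2744, 0.1522]
tcp_rot: [1.485, 1.003, -1.486]
wrist_force: [0.5, 0.4, 0.2]
width: 0.169
```

Run:
```python
from h import *
togo((.511,.2745,.25),-22)
```

```text
t9.25 pos [0.5109 0.2744 0.1522] F [0.5  0.44 0.18] w 0.169 q [ 0.45  0.17  1.91 -0.    1.06  0.83]
jaw heading -21.94 tilt 0.05
TURN [0.001 0.001 0.   ] SHIFT cm [-9.78 -0.   -0.  ]
z axis world [-0.374 -0.928  0.001]
```

Request:
arm_command:
  series:
    - [[0,0,0,-1.2,0,0,0],[0,0,0,-1.5,0,0,0],[0,0,0,-1.5,0,0,0],[0,0,0,-2,0,0,0],[0,0,0,-2,0,0,0],[0,0,0,-2,0,0,0],[0,0,0,-1,0,0,0],[0,0,0,0,0,0,0]]

```text
time: 10.05
tool_pos: [0.512, 0.275, 0.2779]
tcp_rot: [1.491, 1.002, -1.479]
wrist_force: [0.1, -0.1, -1.1]
width: 0.17
```

Run:
```python
from h import *
togo((.6705,.048,.27),-22)
p,d=bot.read_camera("scene"); cv2.imwrite("pics/s7.png",cv2.resize(p[90:210,260:380],None,fx=5,fy=5,interpolation=cv2.INTER_CUBIC))
```

```text
t10.05 pos [0.512  0.275  0.2779] F [ 0.13 -0.06 -1.13] w 0.17 q [ 0.45  0.07  1.78 -0.    1.28  0.83]
jaw heading -21.94 tilt 0.37
TURN [ 0.001 -0.005 -0.004] SHIFT cm [ 0.82 23.17 15.14]
z axis world [-0.374 -0.928 -0.005]
```

View pics/s7.png

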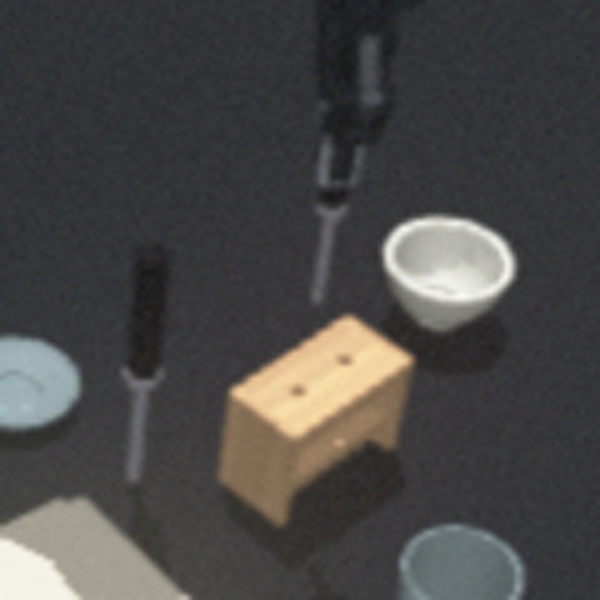

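The stylus is out of the rack and upright, with its tip at (318,300). Everything else is in place. I'll carry it over the hole.

Request:
arm_command:
  series:
    - [[0,-0.005,-0.004,0,3,2,0],[0,0,0,0,3.5,2.3,0],[0,0,0,0,3.5,2.3,0],[0,0,0,0,3.5,2.3,0],[0,0,0,0,3.5,2.3,0],[0,0,0,0,3,2,0],[0,0,0,0,1.5,1,0],[0,0,0,0,0,0,0]]

```text
time: 10.9
tool_pos: [0.6584, 0.0562, 0.2656]
tcp_rot: [1.471, 1.014, -1.497]
wrist_force: [-0.4, 0.2, -0.6]
width: 0.166
```

Run:
```python
from h import *
togo((.6705,.048,.26),-22)
```

```text
t10.90 pos [0.6584 0.0562 0.2656] F [-0.41  0.23 -0.63] w 0.166 q [ 0.05  0.24  1.61 -0.    1.31  0.43]
jaw heading -21.69 tilt 0.94
TURN [0.006 0.008 0.015] SHIFT cm [0.54 1.44 0.31]
z axis world [-0.369 -0.929  0.008]
```

Request:
arm_command:
  series:
    - [[0.006,0.008,0.015,0,1.4,0.3,0],[0,0,0,1.5,0,0,0],[0,0,0,0.8,0,0,0],[0,0,0,0,0,0,0],[0,0,0,0,0,0,0]]

```text
time: 11.4
tool_pos: [0.6677, 0.052, 0.2373]
tcp_rot: [1.483, 1.009, -1.488]
wrist_force: [0.3, -0.4, -0.4]
width: 0.167
```

Run:
```python
from h import *
togo((.6705,.048,.235),-22)
s=bot.read_state();A=Ro.from_rotvec(s["tcp_rot"]).as_matrix()
tip=s["tool_pos"]+.1207*A[:,0]; print("tip pred",tip.round(4),"hole px",proj("scene",[.6705,.048,.1]),proj("top",[.6705,.048,.1]),"tip px",proj("scene",tip),proj("top",tip))
p,d=bot.read_camera("scene"); cv2.imwrite("pics/s8.png",cv2.resize(p[165:245,230:320],None,fx=8,fy=7,interpolation=cv2.INTER_CUBIC))
p,d=bot.read_camera("top"); cv2.imwrite("pics/t8.png",cv2.resize(p[120:190,210:280],None,fx=8,fy=8,interpolation=cv2.INTER_CUBIC))
```

```text
t11.40 pos [0.6677 0.052  0.2373] F [ 0.26 -0.39 -0.43] w 0.167 q [0.04 0.27 1.63 0.   1.25 0.42]
jaw heading -21.86 tilt 0.28
TURN [ 0.003 -0.     0.005] SHIFT cm [0.23 0.41 0.27]
z axis world [-0.372 -0.928 -0.   ]
tip pred [0.6672 0.0523 0.1166] hole px [[274.02768455 221.5584682 ]] [[244.06447015 154.14270956]] tip px [[275.21586881 216.37991194]] [[242.7284843  154.11259174]]
```

View pics/s8.png

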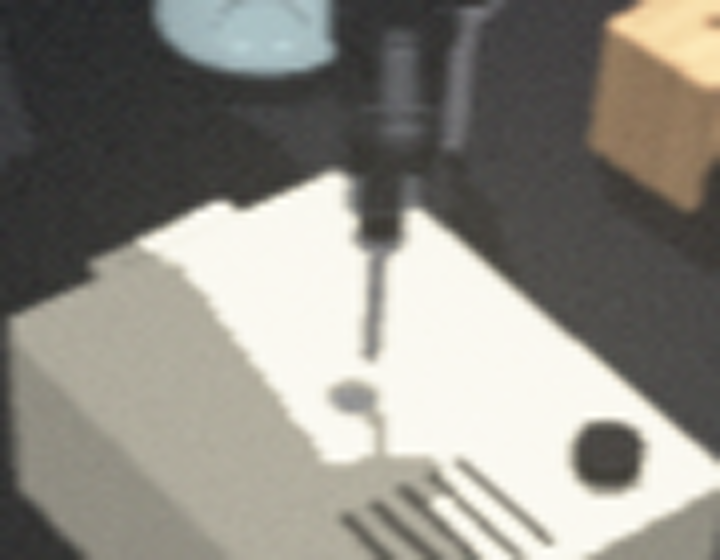

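View pics/t8.png

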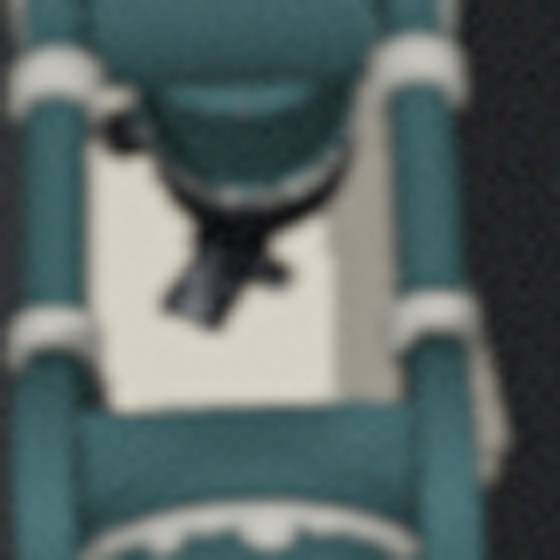

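Request:
arm_command:
  series:
    - [[0,0,0.005,0.4,0.5,0.4,0],[0,0,0,0.2,0,0,0],[0,0,0,0,0,0,0],[0,0,0,0,0,0,0]]

```text
time: 11.9
tool_pos: [0.672, 0.0464, 0.2331]
tcp_rot: [1.487, 1.002, -1.48]
wrist_force: [-0.2, -0.1, -0.6]
width: 0.167
```

Run:
```python
from h import *
togo((.6705,.048,.235),-22)
s=bot.read_state();A=Ro.from_rotvec(s["tcp_rot"]).as_matrix()
tip=s["tool_pos"]+.1207*A[:,0]; print("tip pred",tip.round(4),"hole px",proj("scene",[.6705,.048,.1]),"tip px",proj("scene",tip))
p,d=bot.read_camera("scene"); cv2.imwrite("pics/s9f.png",p); cv2.imwrite("pics/s9.png",cv2.resize(p[190:240,245:305],None,fx=12,fy=12,interpolation=cv2.INTER_CUBIC))
```

```text
t11.90 pos [0.672  0.0464 0.2331] F [-0.21 -0.09 -0.59] w 0.167 q [0.03 0.27 1.63 0.   1.23 0.41]
jaw heading -21.82 tilt 0.25
TURN [ 0.003 -0.002 -0.004] SHIFT cm [-0.2 -0.2 -0.1]
z axis world [-0.372 -0.928 -0.002]
tip pred [0.6725 0.0464 0.1124] hole px [[274.02768455 221.5584682 ]] tip px [[273.96759619 219.41159603]]
```

View pics/s9.png

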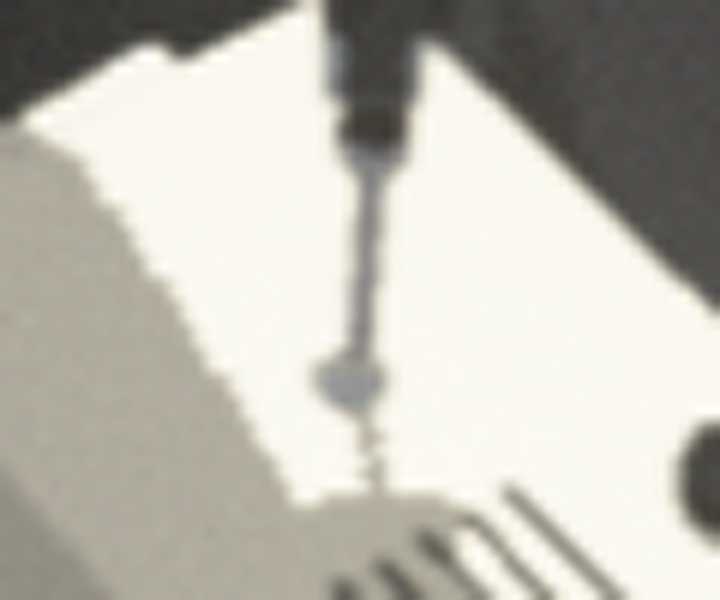

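Request:
arm_command:
  series:
    - [[0,0,0,0,-0.27,0.12,0],[0,0,0,0,0,0,0],[0,0,0,0,0,0,0]]

```text
time: 12.25
tool_pos: [0.6689, 0.0462, 0.2334]
tcp_rot: [1.487, 1.002, -1.48]
wrist_force: [-0.4, 1.1, -1.5]
width: 0.168
```

Run:
```python
from h import *
togo((.6695,.0459,.22),-22)
s=bot.read_state();A=Ro.from_rotvec(s["tcp_rot"]).as_matrix()
tip=s["tool_pos"]+.1207*A[:,0]; print("tip pred",tip.round(4),"tip px",proj("scene",tip))
p,d=bot.read_camera("scene"); cv2.imwrite("pics/s10.png",cv2.resize(p[190:240,245:305],None,fx=12,fy=12,interpolation=cv2.INTER_CUBIC))
```

```text
t12.25 pos [0.6689 0.0462 0.2334] F [-0.37  1.1  -1.49] w 0.168 q [0.03 0.26 1.64 0.   1.23 0.41]
jaw heading -21.83 tilt 0.27
TURN [ 0.003 -0.002 -0.004] SHIFT cm [1.34 0.06 0.01]
z axis world [-0.372 -0.928 -0.002]
tip pred [0.6695 0.0462 0.1127] tip px [[273.46068431 218.5385329 ]]
```

View pics/s10.png

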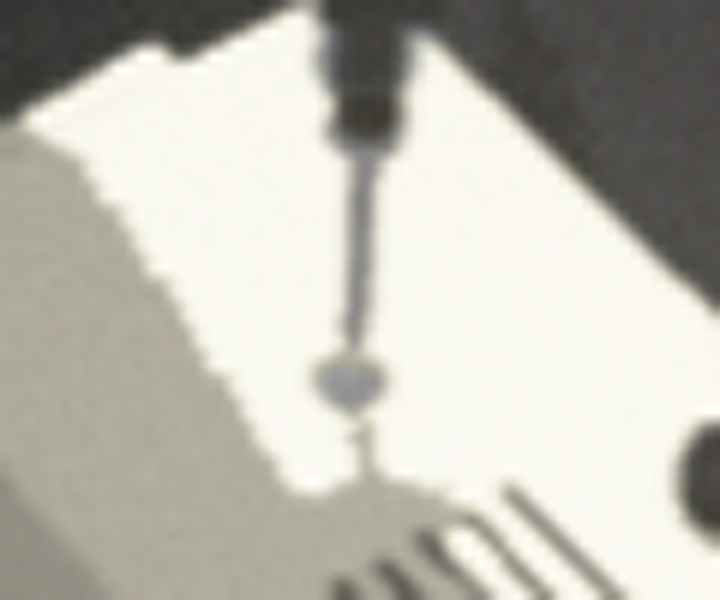

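The shaft axis at crop (352,345) now points at the hole centre (349,381), and the tip height matches, so it's aligned. I'll descend in steps.

Request:
arm_command:
  series:
    - [[0,0,0,0.6,0,0,0],[0,0,0,0.6,0,0,0],[0,0,0,0.4,0,0,0],[0,0,0,0,0,0,0],[0,0,0,0,0,0,0]]

```text
time: 12.8
tool_pos: [0.6686, 0.0462, 0.2152]
tcp_rot: [1.486, 1.002, -1.481]
wrist_force: [-0.5, 0.4, -0.2]
width: 0.165
```

Run:
```python
from h import *
togo((.669,.0462,.18),-22)
```

```text
t12.80 pos [0.6686 0.0462 0.2152] F [-0.5   0.41 -0.18] w 0.165 q [0.03 0.28 1.66 0.   1.2  0.41]
jaw heading -21.83 tilt 0.2
TURN [ 0.003 -0.002 -0.003] SHIFT cm [ 3.52  0.02 -0.01]
z axis world [-0.372 -0.928 -0.002]
```

Request:
arm_command:
  series:
    - [[0,0,0,0.7,0,0,0],[0,0,0,0.8,0,0,0],[0,0,0,0.8,0,0,0],[0,0,0,0.5,0,0,0],[0,0,0,0,0,0,0]]

```text
time: 13.3
tool_pos: [0.6685, 0.0462, 0.1843]
tcp_rot: [1.486, 1.003, -1.481]
wrist_force: [-0.3, -0.1, -1.0]
width: 0.17
```

Run:
```python
from h import *
togo((.669,.0462,.1727),-22)
p,d=bot.read_camera("scene"); cv2.imwrite("pics/s11.png",cv2.resize(p[190:240,245:305],None,fx=12,fy=12,interpolation=cv2.INTER_CUBIC))
```

```text
t13.30 pos [0.6685 0.0462 0.1843] F [-0.3  -0.06 -0.96] w 0.17 q [0.03 0.3  1.69 0.   1.15 0.41]
jaw heading -21.82 tilt 0.16
TURN [ 0.003 -0.001 -0.003] SHIFT cm [ 1.16  0.04 -0.01]
z axis world [-0.372 -0.928 -0.001]
```

View pics/s11.png

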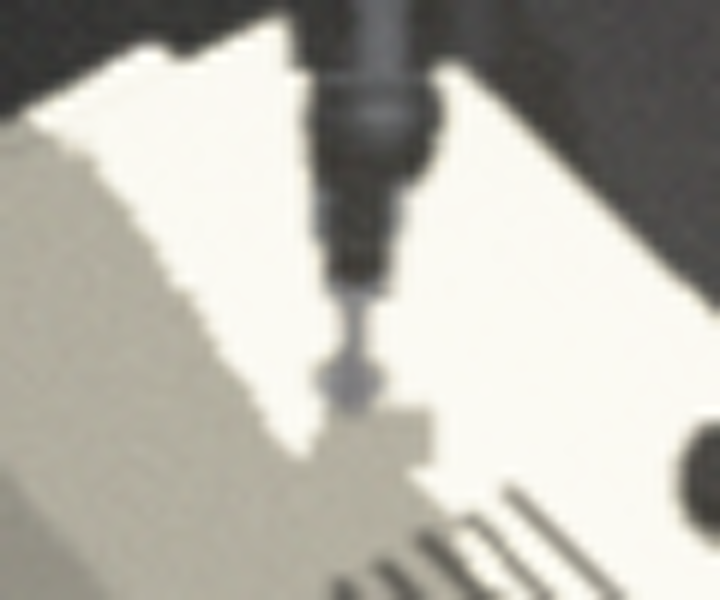

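The stylus is inside the hole, with the shaft at (352,330) entering at (349,381) and no side force. I'll go on to the button.

Request:
arm_command:
  series:
    - [[0,0,0,0.5,0.05,0,0],[0,0,0,0.4,0,0,0],[0,0,0,0.2,0,0,0],[0,0,0,0.2,0,0,0]]

```text
time: 13.75
tool_pos: [0.67, 0.046, 0.1718]
tcp_rot: [1.488, 1.001, -1.479]
wrist_force: [-0.1, 0.9, 1.0]
width: 0.171
```

Run:
```python
from h import *
togo((.669,.0462,.1667),-22)
```

```text
t13.75 pos [0.67   0.046  0.1718] F [-0.06  0.85  1.03] w 0.171 q [0.03 0.31 1.7  0.   1.13 0.41]
jaw heading -21.83 tilt 0.3
TURN [ 0.003 -0.002 -0.005] SHIFT cm [ 0.51 -0.1   0.03]
z axis world [-0.372 -0.928 -0.002]
```

Request:
arm_command:
  series:
    - [[0,0,0,0.25,-0.1,0,0],[0,0,0,0.25,0,0,0]]

```text
time: 13.95
tool_pos: [0.67, 0.0463, 0.168]
tcp_rot: [1.489, 1.0, -1.477]
wrist_force: [-0.6, 0.3, 4.5]
width: 0.168
```

Run:
```python
from h import *
togo((.669,.0462,.1667),-22)
```

```text
t13.95 pos [0.67   0.0463 0.168 ] F [-0.62  0.26  4.45] w 0.168 q [ 0.03  0.31  1.7  -0.    1.12  0.41]
jaw heading -21.82 tilt 0.44
TURN [ 0.003 -0.003 -0.007] SHIFT cm [ 0.13 -0.09  0.04]
z axis world [-0.372 -0.928 -0.003]
```

Request:
arm_command:
  series:
    - [[0,0,0,0.25,0,0,0],[0,0,0,0.2,0,0,0]]

```text
time: 14.15
tool_pos: [0.6704, 0.0464, 0.1662]
tcp_rot: [1.49, 0.999, -1.476]
wrist_force: [-4.1, -0.3, 12.7]
width: 0.167
```

Run:
```python
from h import *
togo((.669,.0462,.1667),-22)
p,d=bot.read_camera("scene")
togo((.669,.0462,.1667),-22)
```

```text
t14.15 pos [0.6704 0.0464 0.1662] F [-4.07 -0.32 12.68] w 0.167 q [ 0.03  0.32  1.7  -0.    1.11  0.41]
jaw heading -21.82 tilt 0.51
TURN [ 0.003 -0.004 -0.008] SHIFT cm [-0.05 -0.13  0.07]
z axis world [-0.372 -0.928 -0.004]
t14.20 pos [0.6704 0.0464 0.1663] F [-3.97 -0.71  8.96] w 0.165 q [0.03 0.32 1.7  0.   1.11 0.41]
jaw heading -21.83 tilt 0.52
TURN [ 0.003 -0.004 -0.008] SHIFT cm [-0.04 -0.13  0.07]
z axis world [-0.372 -0.928 -0.004]
```

Request:
arm_command:
  series:
    - [[0,0,0,0.25,-0.06,0,0]]

```text
time: 14.3
tool_pos: [0.6704, 0.0466, 0.1663]
tcp_rot: [1.49, 0.998, -1.475]
wrist_force: [-3.7, -0.6, 11.6]
width: 0.167
```

Run:
```python
from h import *
for k in range(4):
    togo((.669,.0462,.1667),-22)
    p,d=bot.read_camera("scene")
togo((.669,.0462,.1667),-22)
cv2.imwrite("pics/s12.png",cv2.resize(p[130:270,210:370],None,fx=4.8,fy=4.2,interpolation=cv2.INTER_CUBIC)); cv2.imwrite("pics/s12f.png",p)
```

```text
t14.30 pos [0.6704 0.0466 0.1663] F [-3.74 -0.63 11.62] w 0.167 q [ 0.03  0.31  1.7  -0.    1.11  0.41]
jaw heading -21.82 tilt 0.6
TURN [ 0.003 -0.004 -0.01 ] SHIFT cm [-0.04 -0.11  0.09]
z axis world [-0.372 -0.928 -0.004]
t14.35 pos [0.6703 0.0466 0.1663] F [-4.36 -0.29 10.7 ] w 0.165 q [ 0.03  0.31  1.7  -0.    1.11  0.41]
jaw heading -21.82 tilt 0.6
TURN [ 0.003 -0.004 -0.01 ] SHIFT cm [-0.04 -0.11  0.08]
z axis world [-0.372 -0.928 -0.004]
t14.40 pos [0.6703 0.0466 0.1663] F [-3.81 -1.43  9.79] w 0.164 q [ 0.03  0.31  1.7  -0.    1.11  0.41]
jaw heading -21.82 tilt 0.6
TURN [ 0.003 -0.004 -0.01 ] SHIFT cm [-0.04 -0.11  0.08]
z axis world [-0.372 -0.928 -0.004]
t14.45 pos [0.6703 0.0466 0.1663] F [-3.56 -0.2  11.12] w 0.17 q [ 0.03  0.31  1.7  -0.    1.11  0.41]
jaw heading -21.82 tilt 0.6
TURN [ 0.003 -0.004 -0.01 ] SHIFT cm [-0.04 -0.11  0.08]
z axis world [-0.372 -0.928 -0.004]
t14.50 pos [0.6703 0.0466 0.1663] F [-3.37 -0.92  9.74] w 0.167 q [ 0.03  0.31  1.7  -0.    1.11  0.41]
jaw heading -21.82 tilt 0.6
TURN [ 0.003 -0.004 -0.01 ] SHIFT cm [-0.04 -0.11  0.08]
z axis world [-0.372 -0.928 -0.004]
```

View pics/s12.png

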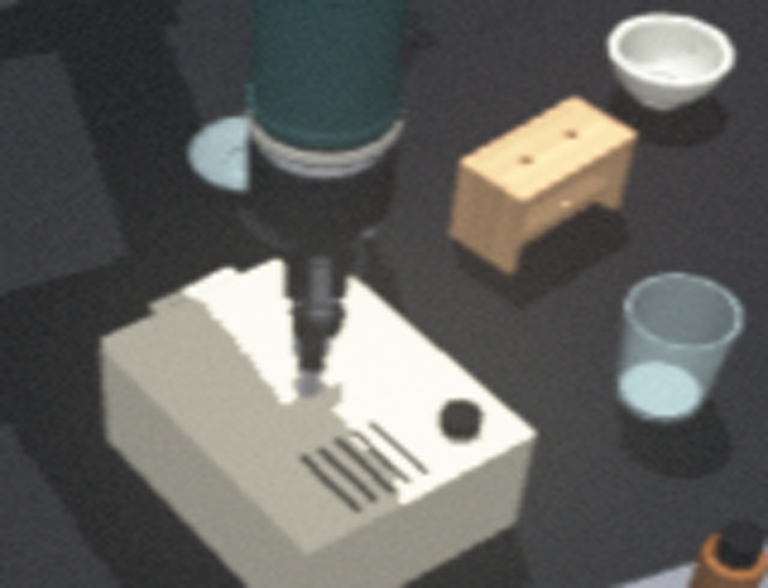

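View pics/s12f.png

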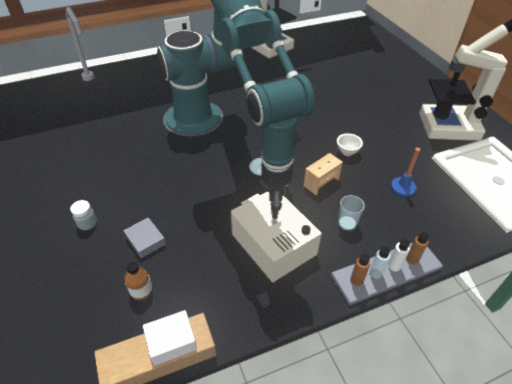

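Run:
```python
from h import *
p=cv2.imread("pics/s12f.png")
tx,ty,tz=.6704,.0466,.0456
print(proj("scene",[[.6704,.0466,z] for z in (.046,.1,.116,.122,.144)]).round(1).tolist())
cv2.imwrite("pics/s13.png",cv2.resize(p[195:235,250:300],None,fx=14,fy=14,interpolation=cv2.INTER_CUBIC))
q,d=bot.read_camera("top"); cv2.imwrite("pics/t13.png",cv2.resize(q[100:270,90:290],None,fx=3.5,fy=3.5,interpolation=cv2.INTER_CUBIC))
```

```text
[[272.8, 233.6], [273.5, 221.7], [273.8, 218.0], [273.9, 216.6], [274.2, 211.3]]
```

View pics/s13.png

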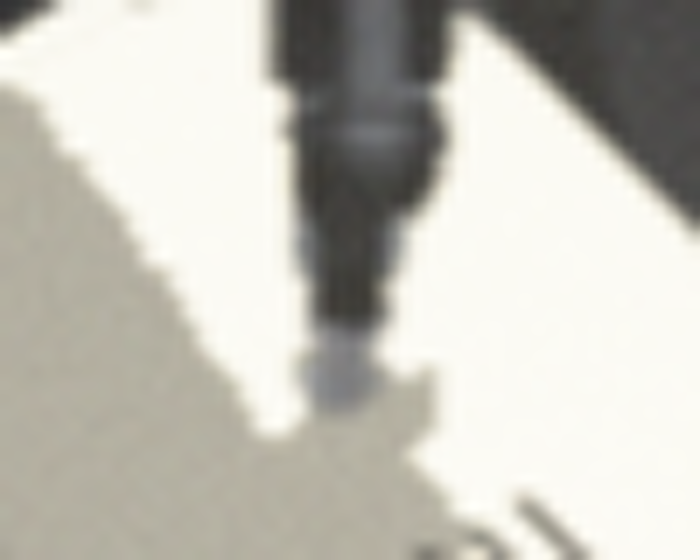

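View pics/t13.png

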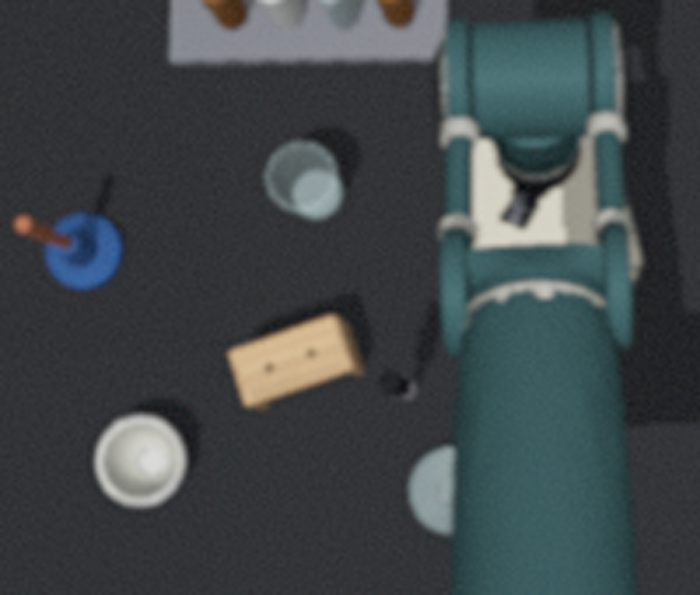

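The collar sits about 16 mm above the hole, so the stylus hasn't slipped. The contact force is steady at about 10 N and the tool has stopped moving down. The top view shows the bystanders and the larger lookalike (crop (400,385)) standing where they were. I'll hand in.

Run:
```python
from h import *
print(bot.finish_job())
togo((.669,.0462,.1667),-22)
```

```text
the job is handed in; nothing more can be done
None
the job is handed in; nothing more can be done
```

The drawer is pushed home and the small stylus is pressing the reset button down, still gripped at 70 N. I handed the job in at about 14.6 s.

- **Drawer:** I pushed the lip in 37 mm until it hit its stop. A second push of about 23 N moved it no further. After I backed off, the camera showed the front panel flush and the drawer still home. The click itself can't be measured, so I judged "home" from these signs.
- **Stylus and button:** I took the smaller stylus from the rack and lowered it through the hole without touching the sides. The tool went down about 6 mm from first contact and then stopped. It was holding about 10 N there, where 5 N is enough for fully down.
- **Surroundings:** The last pictures showed the rack, beaker, mortar, pole stand, jar, bottle, slide box and the larger lookalike where they were. The petri dish was partly hidden by the arm, but what could be seen was in place.

**Small disagreements:**
- **Cameras:** the two cameras differed by about 2 mm on the hole's position, so for the final alignment I compared tip and hole in the scene picture.
- **Side force:** a side force of about 4 N stayed on the stylus while holding.
- **Collar:** it looked about 1 pixel lower than predicted, which does not suggest the stylus slipped up in the grip.

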